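# Slide a test plate under the spring clip of a spreading fixture

## Task

Get the test plate ready for spreading the next cream sample: push the blue plate carrier along the fixture's bed between the guide rails as far as the jaw of the spring clip, then press down the clip's red paddle with one fingertip to lift the jaw and, with the paddle held down, push the carrier on beneath it with the other fingertip until it is fully home against the end stop. Let the paddle up so that the jaw comes down on the carrier, and draw the hand clear. Only push the carrier, never pick it up, and leave everything standing around the fixture where it is.

Things in the scene. Friction and masses are not known exactly. Their poses are not given: they have to be found in the camera images.
- fixture: Spreading fixture fixed to the worktop: grey metal base whose top, the bed, is 18 mm above the worktop. +x is the way the carrier is pushed home, +y the clip's side, z up. Origin on the worktop under the centre of the carrier's home place. Base: x -140 to +56, y -61 to +89 mm. The clip's two pivot ears stand 17 mm above the bed at y 38 to 50, x -51 to -48 and +26 to +29 mm.
- mouth (a point): Entry of the guide rails, on the bed, centre line, fixture x -74 mm. Steel rails 5 mm wide, 7 mm high, straight from x -45 to +37 mm and 63 mm apart inside (y +-31.5); from x -74 to -45 mm they flare, 83 mm apart at the mouth.
- home (a point): Where the carrier's centre (half-way up) is when fully home: fixture x 0, y 0, 5 mm above the bed, 23 mm above the worktop; axes as the fixture. The end stop's face is then against the carrier, at x +32 mm; the stop is 10 mm high.
- carrier_mid (a point): Centre, half-way up, of the loose blue plate carrier with a clear frosted plate (grey spares far right are not used): flat frame 64 mm along its x, 60 mm along its y, 10 mm thick, about 80 g. It starts flat on the bed at the mouth, centre 65 to 85 mm short of home, up to 4 mm off the centre line, turned up to 0.1 rad; its x points to the end stop.
- paddle (a point): Point to press on top of the red paddle (moves with it), 13 mm from its outer edge, 16 mm from its inner. Paddle: fixture x -46 to +24 mm (point at x -11); a finger may slide along it. Shut: point at y 70, 18 mm above the bed, slope 33 degrees up outward. Fully pressed: level at y 69, 3 mm above the bed, so the tips are low enough to push the carrier's edge. Fingers at y 60 to 74 press well.
- jaw (a point): Middle of the lower edge of the clip's jaw, a turned-down steel lip 24 mm long at fixture x 0 to +24 mm, y 24 mm (shut, on the bed) to 20 mm (open). Shut, it blocks the carrier.
- clip (a joint): Angle of the spring clip, rad: 0 shut (jaw on the bed), grows as the paddle goes down; 0.45 jaw resting on the carrier, over 0.48 jaw clear of it, 0.58 paddle level and jaw 3 mm clear, 0.62 end of travel. Spring: 2 N at the paddle to start, 6 N at full press; let go, it shuts. Pivot pin along fixture x at y 44 mm, 13 mm above the bed.
- vial_1: White-capped cream vial 23 mm across, 58 mm tall, beside the fixture; origin at the centre of its underside. Bystander.
- dropper_4: Amber dropper bottle with orange cap, 33 mm across, 88 mm tall, beyond the end stop; origin at the centre of its underside. Bystander.
- cream_jar: Low white ointment jar with grey lid, 51 mm across, 40 mm tall; origin at the centre of its underside. Bystander.
- black_tape: Roll of black tape lying flat, 60 mm across, 18 mm tall; origin at the centre of its underside. Bystander.
- spatula: Spatula with pink grip lying flat, 125 x 33 x 8 mm; origin at the middle of its underside. Bystander.
- beaker_a: Beaker of set white cream, 78 mm across, 96 mm tall; origin on its underside. Bystander.
- beaker_b: Beaker of set white cream, 84 mm across, 96 mm tall; origin on its underside, up to 20 mm from its middle. Bystander.
Things that resemble listed ones, but are neither listed nor needed, are in the scene too. Several things have the shape of the fixture; the one meant has the colours described above.

How it is judged (in metres and radians):
On the way, in this order (a step that is already met when the one before it is completed fails the run):
1. the clip's paddle is pressed down, jaw open, before the carrier is under it (value of joint clip above 0.47 rad and x of carrier_mid in the frame of home below -0.025 m), for 0.1 s.
2. the carrier is pushed home while the clip is held open (value of joint clip above 0.47 rad and x of carrier_mid in the frame of home above -0.003 m), for 0.1 s.
At the end, for the whole second after the job is handed in: The carrier lies flat on the bed between the rails, its centre within 3 mm of home along the push and 4 mm across it, turned less than 0.06 rad from the fixture; the clip's jaw rests on it (clip 0.41 to 0.49 rad) (x of carrier_mid in the frame of home between -0.003 and 0.003 m and y of carrier_mid in the frame of home between -0.004 and 0.004 m and z of carrier_mid in the frame of home between -0.002 and 0.002 m and angle between the x axis of carrier_mid and the x axis of home, either way round below 0.06 rad and value of joint clip between 0.41 and 0.49 rad); the robot touches nothing.
It fails at once if the carrier is lifted off the bed or tipped (z of carrier_mid in the frame of home above 0.008 m or angle between carrier_mid's own z axis and vertical above 0.2 rad).
It fails at once if a bystander is moved by more than 20 mm (distance of any of vial_1, dropper_4, cream_jar, black_tape, spatula, beaker_a, beaker_b from where it was at the start of the episode above 0.02 m).
It also fails if it takes over 51 s, if anything falls off the work surface, if the arm or the gripper's body presses on something with over 40 N, if the wrist force passes 120 N, or if a joint passes its speed limit or range.

## Robot

A 6-joint arm with a two-finger parallel gripper is mounted at the origin on a cart in front of the work surface, level with it; the furniture and walls round the work are solid. World frame = base frame: x ahead of the robot, y to its left, z up, the work surface at z = 0. Lengths are in mm, angles in rad, forces in N, time in s.
With the tool pointing down it reaches from about 350 to 975 mm from the base axis. Payload 7.1 kg.
Tool frame: the origin (TCP) lies at the very end of the fingers, on their centre line; the grasp point (between the pads) lies 19 mm behind it; x points along the fingers, y is the direction in which the jaws open and shut, and the axes are right-handed (so a half turn about x gives the same grasp; the last joint's range is limited). The gripper opens to 88 mm and grips with 3 to 60 N. Pads are 20 mm wide; open, the fingers measure 115 mm over their backs; the gripper's body (75 mm by 178 mm) begins 61 mm behind the grasp point.
Start: joints at [-1.156, 0.423, 1.63, -0, 1.089, -0.019], TCP at [262.716, -567.085, 222.675] pointing down, gripper open.
Joint ranges: [-3, 3], [-0.9, 2.11], [0.09, 2.58], [-1.31, 4.45], [0.11, 2.69], [-2.54, 2.54]. Speed limits (rad/s): [2.39, 2.39, 3.01, 3.14, 3.14, 3.14].

## Interface

Orientations are given as a rotation vector (axis times angle).
In Python, from workcell import ctrl gives the robot as it stands. The module is installed in compiled form; this text tells all that it offers.
- The arm moves only by the tool carry_out, never from a script. Its argument "commands" is a list of rows, each a list of 6 numbers: the shift along the tool's x, y, z in m, then the turn, a rotation vector about the tool's x, y, z in degrees. In form: [[tx, ty, tz, rx, ry, rz], ...]. A call has 1 to 8 rows; each row shifts and turns the pose as measured when the row begins, along the tool's axes as they then stand; what a row does not reach is not made up. A row lasts 1/8 s, in which the tool goes at most 62.5 mm and 10.7 degrees, less where a joint would pass 70% of its speed; a pose out of reach is approached as far as the arm can. A call with a gripper value outside its range is refused whole. "grip" is the closure, from 0 (fully open) to 1 (shut), set as the call begins (left out, the last holds). The fingers move at their own pace and stop on an object; the grip force is fixed at half the most. Time passes only in rows, so rows that do not move let the fingers close. It gives the time, the measured TCP pose, the force and the opening at its end, in the units of the state.
- ctrl.get_obs(): the state, without advancing time (a new reading comes with each control period).
- ctrl.get_image(name): name is "scene" or "top" or "wrist"; returns a dict with "pixels" (480x640x3 uint8, blue, green, red), "intrinsics" (3x3 intrinsics, pixels), "rvec" (rotation vector, rad) and "tvec" (3), from world to camera coordinates, as OpenCV has them. Camera axes: x right, y down, z forward; pixel columns grow to the right and rows downward; lengths in mm; the calibration is good to about 2 mm. A picture is of the moment at which its call begins. There is no depth.
- ctrl.close_job(): hands the job in, once; it reports no verdict.
The state is a dict: "t": time; "qpos": joint angles; "qvel": joint speeds; "joint_torque": joint torques, N m; "ee_pos": TCP position; "orientation": TCP orientation; "ft_force": force on the tool from outside, world axes, zero at the start; "moment": the same for the moment, N m; "width": finger opening in mm.
Only numpy, scipy, OpenCV 4.12 (cv2) and the standard library are available. Lean on these libraries where they do the work, as an engineer would, in place of code of your own. Each camera call takes 0.05 s, during which the arm holds its last target. There are 200 camera calls.

## Working session

There is one attempt and no reset: what is moved stays moved. The work goes in short steps, Python scripts to look and compute and a tool call to move; the robot and the scene stay as the last step left them, time stands still between calls to the robot, and variables do not carry over. Pictures are saved under pics/ and viewed, about 8 in all and at most 12, crops included, and the job is handed in when it is done.

Besides the shell and the picture viewer there is one more tool, called by a JSON object that holds its "method" and its "body", one argument or row to a line. carry_out: Moves the arm, as the interface text tells. Its arguments: {"type":"object","properties":{"commands":{"type":"array"},"grip":{"type":"number"}},"required":["commands"]}

```bash
mkdir -p pics
cat > h.py <<'E'
import cv2, numpy as np
from workcell import ctrl
def shot(n,f):
    i=ctrl.get_image(n); cv2.imwrite(f'pics/{f}.png',i['pixels']); np.savez(f'pics/{f}.npz',K=i['intrinsics'],r=i['rvec'],t=i['tvec']); return i
def ray(f,uv,z):
    d=np.load(f'pics/{f}.npz'); R=cv2.Rodrigues(d['r'])[0]; t=d['t'].ravel()
    c=-R.T@t; v=R.T@np.linalg.inv(d['K'])@np.array([uv[0],uv[1],1.]); return c+v*(z-c[2])/v[2]
def proj(f,P):
    d=np.load(f'pics/{f}.npz'); return cv2.projectPoints(np.array(P,float).reshape(-1,3),d['r'],d['t'],d['K'],None)[0].reshape(-1,2)
E
python3 - <<'E'
from h import *
a=shot('scene','s0');b=shot('top','t0')
for x in(a,b): print(x['intrinsics'],x['rvec'],x['tvec'])
print(ctrl.get_obs())
E
```

```text
[[548.92020932   0.         324.83944863]
 [  0.         548.92020932 235.57332381]
 [  0.           0.           1.        ]] [ 1.01247314 -2.34584185  1.17198069] [ 296.82246954  354.80108035 1080.54068256]
[[458.06887746   0.         317.57620907]
 [  0.         458.06887746 240.7631813 ]
 [  0.           0.           1.        ]] [ 2.1594071  -2.13549614  0.15903323] [-150.81827842  599.41651738 1233.17322123]
{'t': 0.1, 'qpos': array([-1.15597405e+00,  4.23757278e-01,  1.63059651e+00,  4.26236356e-05,
        1.08861839e+00, -1.89615585e-02]), 'qvel': array([-0.00052607, -0.00278007, -0.00121572, -0.00153974,  0.00055903,
        0.00011364]), 'joint_torque': array([ 8.76055510e-04, -5.45609879e+01, -2.74324697e+01,  6.46487321e-02,
        1.88500376e-02,  6.42945665e-06]), 'ee_pos': array([ 262.54575071, -566.62917545,  221.99060263]), 'orientation': array([ 1.98180215,  0.43811826, -1.98227759]), 'ft_force': array([ 0.5116061 , -0.79331917, -0.00119818]), 'moment': array([ 0.02031518,  0.03581293, -0.00836789]), 'width': 88.07812214827212}
```

View pics/s0.png

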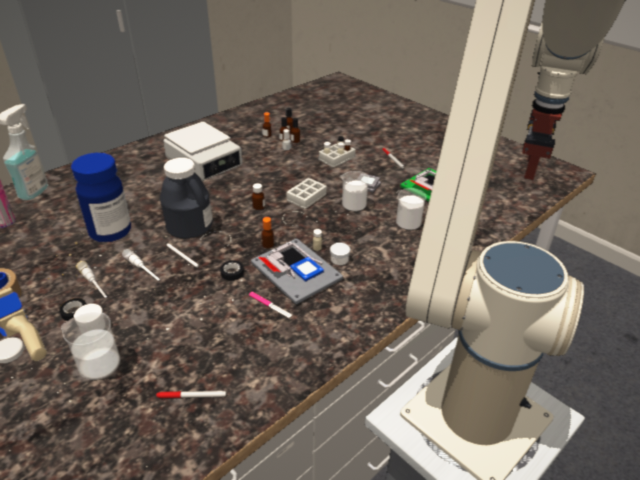

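View pics/t0.png

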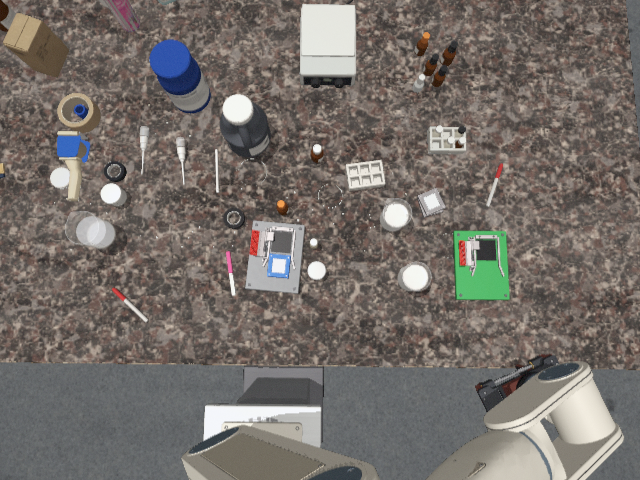

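The candidates are the grey fixture with the blue carrier at top (276,257), and a green-based lookalike with no carrier at (482,265). The grey spare lies at (431,203). The grey fixture fits the description, so I'll check it in a close crop.

Run:
```python
from h import *
im=cv2.imread('pics/t0.png')
c=cv2.resize(im[190:305,215:345],None,fx=5,fy=5,interpolation=cv2.INTER_CUBIC); cv2.imwrite('pics/c0.png',c)
# blue carrier
h=cv2.cvtColor(im,cv2.COLOR_BGR2HSV)
def comp(m,box):
    x0,y0,x1,y1=box; mm=np.zeros_like(m); mm[y0:y1,x0:x1]=m[y0:y1,x0:x1]
    cs=cv2.findContours(mm,0,2)[0]; return max(cs,key=cv2.contourArea)
bl=comp(cv2.inRange(h,(100,120,80),(125,255,255)),(240,215,310,300))
r=cv2.minAreaRect(bl);print('carrier',r,[ray('t0',p,28).round(1)for p in cv2.boxPoints(r)],ray('t0',r[0],28))
rd=comp(cv2.inRange(h,(0,120,80),(8,255,255)),(240,215,275,300))
r=cv2.minAreaRect(rd);print('paddle',r,[ray('t0',p,36).round(1)for p in cv2.boxPoints(r)],ray('t0',r[0],36))
g=cv2.inRange(h,(90,10,90),(125,90,190)); g=cv2.morphologyEx(g,3,np.ones((5,5)))
r=cv2.minAreaRect(comp(g,(235,210,315,305)));print('base',r,[ray('t0',p,18).round(1)for p in cv2.boxPoints(r)])
for n,p,z in [('vial',(313,243),58),('jar',(317,270),40),('drop',(282,206),88),('tape',(234,218),18)]: print(n,ray('t0',p,z))
```

```text
carrier ((278.577880859375, 265.6434326171875), (21.366436004638672, 22.181255340576172), 5.19442892074585) [array([503.2,  -3.9,  28. ]), array([565.3,  -7.9,  28. ]), array([560.5, -67.8,  28. ]), array([498.4, -63.4,  28. ])] [531.73396392 -35.76324435  28.        ]
paddle ((253.9268035888672, 242.15855407714844), (7.398913383483887, 24.184507369995117), 6.340191841125488) [array([563.3,  47.1,  36. ]), array([631.4,  41.8,  36. ]), array([629.3,  21.1,  36. ]), array([561.3,  26.5,  36. ])] [596.21192085  34.15663852  36.        ]
base ((285.5, 277.5), (1.0, 5.0), 90.0) [array([500.8, -48.1,  18. ]), array([500.9, -62.2,  18. ]), array([498.1, -62.2,  18. ]), array([498. , -48.2,  18. ])]
vial [ 592.61544976 -131.5692527    58.        ]
jar [ 519.74711913 -143.43618338   40.        ]
drop [689.03814736 -46.25850946  88.        ]
tape [667.96521598  95.83202776  18.        ]
```

View pics/c0.png

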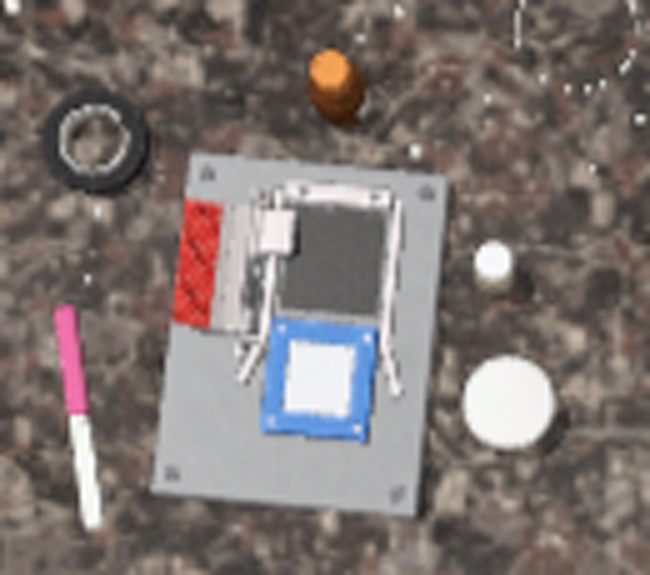

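The crop shows the grey base with its blue carrier at the mouth, the red paddle at left, and the end stop at the top (away from the robot). Base corners in crop pixels are TL (190,155), TR (448,177), BR (415,515) and BL (152,490).

Run:
```python
from h import *
from scipy.spatial.transform import Rotation as Ro
uv=np.array([(190,155),(448,177),(415,515),(152,490)])
W=np.array([ray('t0',(215+(u+.5)/5-.5,190+(v+.5)/5-.5),18)[:2] for u,v in uv])
F=np.array([(56,89),(56,-61),(-140,-61),(-140,89)],float)
a=F-F.mean(0);b=W-W.mean(0)
th=np.arctan2((a[:,0]*b[:,1]-a[:,1]*b[:,0]).sum(),(a*b).sum());R=np.array([[np.cos(th),-np.sin(th)],[np.sin(th),np.cos(th)]])
t=W.mean(0)-R@F.mean(0);print('yaw',th,'origin',t,'resid',W-(F@R.T+t))
print('carrier in fix',R.T@(np.array([531.7,-35.8])-t),'paddle',R.T@(np.array([596.2,34.2])-t))
o=ctrl.get_obs();print(Ro.from_rotvec(o['orientation']).as_matrix().round(3))
```

```text
yaw -0.07983376564421774 origin [600.37085005 -41.13635928] resid [[-2.27940543 -0.74888827]
 [-1.40128764  0.95051382]
 [ 1.6694694   0.88522053]
 [ 2.01122367 -1.08684608]]
carrier in fix [-68.87770108  -0.15706809] paddle [-10.16556437  74.76379017]
[[-0.001  0.42  -0.907]
 [ 0.001 -0.907 -0.42 ]
 [-1.    -0.001 -0.   ]]
```

```bash
cat >> h.py <<'E'
from scipy.spatial.transform import Rotation as Ro, Slerp
TH=-0.0798; OR=np.array([600.4,-41.1])
def f2w(x,y): 
    c,s=np.cos(TH),np.sin(TH); return OR+np.array([c*x-s*y,s*x+c*y])
def Rtool(a): # tool down, tool y at world angle a
    y=np.array([np.cos(a),np.sin(a),0]);x=np.array([0,0,-1.]);return Ro.from_matrix(np.c_[x,y,np.cross(x,y)])
def rows(p,a,n):
    """rows to go straight to world p (mm), tool y at angle a"""
    o=ctrl.get_obs();R0=Ro.from_rotvec(o['orientation']);p0=o['ee_pos'];R1=Rtool(a)
    rel=(R0.inv()*R1).as_rotvec()
    P,R=p0,R0
    for k in range(1,n+1):
        Pn=p0+(np.array(p)-p0)*k/n;Rn=R0*Ro.from_rotvec(rel*k/n)
        print([*((R.inv().apply(Pn-P)/1000).round(4)),*((R.inv()*Rn).as_rotvec(True).round(1))]);P,R=Pn,Rn
E
python3 - <<'E'
from h import *
rows([*f2w(-125,0),180],np.pi/2+TH,16)
E
```

```text
[np.float64(0.0027), np.float64(-0.0248), np.float64(-0.0262), np.float64(-9.4), np.float64(-0.0), np.float64(0.0)]
[np.float64(0.0027), np.float64(-0.0202), np.float64(-0.0299), np.float64(-9.4), np.float64(-0.0), np.float64(0.0)]
[np.float64(0.0027), np.float64(-0.015), np.float64(-0.0328), np.float64(-9.4), np.float64(-0.0), np.float64(0.0)]
[np.float64(0.0026), np.float64(-0.0094), np.float64(-0.0348), np.float64(-9.4), np.float64(-0.0), np.float64(0.0)]
[np.float64(0.0026), np.float64(-0.0036), np.float64(-0.0358), np.float64(-9.4), np.float64(-0.0), np.float64(0.0)]
[np.float64(0.0026), np.float64(0.0023), np.float64(-0.036), np.float64(-9.4), np.float64(-0.0), np.float64(0.0)]
[np.float64(0.0026), np.float64(0.0081), np.float64(-0.0351), np.float64(-9.4), np.float64(-0.0), np.float64(0.0)]
[np.float64(0.0026), np.float64(0.0138), np.float64(-0.0333), np.float64(-9.4), np.float64(-0.0), np.float64(0.0)]
[np.float64(0.0026), np.float64(0.019), np.float64(-0.0306), np.float64(-9.4), np.float64(-0.0), np.float64(0.0)]
[np.float64(0.0026), np.float64(0.0238), np.float64(-0.0271), np.float64(-9.4), np.float64(-0.0), np.float64(0.0)]
[np.float64(0.0026), np.float64(0.0279), np.float64(-0.0228), np.float64(-9.4), np.float64(-0.0), np.float64(0.0)]
[np.float64(0.0026), np.float64(0.0312), np.float64(-0.018), np.float64(-9.4), np.float64(-0.0), np.float64(0.0)]
[np.float64(0.0026), np.float64(0.0337), np.float64(-0.0126), np.float64(-9.4), np.float64(-0.0), np.float64(0.0)]
[np.float64(0.0026), np.float64(0.0354), np.float64(-0.0069), np.float64(-9.4), np.float64(-0.0), np.float64(0.0)]
[np.float64(0.0026), np.float64(0.036), np.float64(-0.0011), np.float64(-9.4), np.float64(-0.0), np.float64(0.0)]
[np.float64(0.0026), np.float64(0.0357), np.float64(0.0048), np.float64(-9.4), np.float64(-0.0), np.float64(0.0)]
```

{"method": "carry_out", "body": {
  "commands": [
    [0.0027,-0.025,-0.026,-9.4,0,0],
    [0.0027,-0.02,-0.03,-9.4,0,0],
    [0.0027,-0.015,-0.033,-9.4,0,0],
    [0.0026,-0.009,-0.035,-9.4,0,0],
    [0.0026,-0.004,-0.036,-9.4,0,0],
    [0.0026,0.002,-0.036,-9.4,0,0],
    [0.0026,0.008,-0.035,-9.4,0,0],
    [0.0026,0.014,-0.033,-9.4,0,0]
  ],
  "grip": 0.15
}}

```text
t: 1.1
ee_pos: [365.9, -289.6, 198.2]
orientation: [1.052, 1.307, -1.05]
ft_force: [0.7, -0.0, -0.4]
width: 74.8
```

{"method": "carry_out", "body": {
  "commands": [
    [0.0026,0.019,-0.031,-9.4,0,0],
    [0.0026,0.024,-0.027,-9.4,0,0],
    [0.0026,0.028,-0.023,-9.4,0,0],
    [0.0026,0.031,-0.018,-9.4,0,0],
    [0.0026,0.034,-0.013,-9.4,0,0],
    [0.0026,0.035,-0.007,-9.4,0,0],
    [0.0026,0.036,-0.001,-9.4,0,0],
    [0.0026,0.036,0.005,-9.4,0,0]
  ]
}}

```text
t: 2.1
ee_pos: [458.2, -5.6, 176.7]
orientation: [0.004, 1.575, 0.003]
ft_force: [-0.2, -0.2, -0.2]
width: 74.7
```

Run:
```python
from h import *
shot('wrist','w1');rows([*f2w(-125,0),150],np.pi/2+TH,5)
print(ctrl.get_obs()['ee_pos'],ctrl.get_obs()['width'],ctrl.get_obs()['qpos'])
```

```text
[np.float64(0.0053), np.float64(-0.0057), np.float64(0.0033), np.float64(1.0), np.float64(-0.0), np.float64(-0.1)]
[np.float64(0.0053), np.float64(-0.0056), np.float64(0.0034), np.float64(1.0), np.float64(-0.0), np.float64(-0.1)]
[np.float64(0.0053), np.float64(-0.0056), np.float64(0.0035), np.float64(1.0), np.float64(-0.0), np.float64(-0.1)]
[np.float64(0.0053), np.float64(-0.0055), np.float64(0.0036), np.float64(1.0), np.float64(-0.0), np.float64(-0.1)]
[np.float64(0.0053), np.float64(-0.0054), np.float64(0.0036), np.float64(1.0), np.float64(-0.0), np.float64(-0.1)]
[459.3371046   -2.95842247 176.60523967] 74.83474964186327 [-0.03629117  0.25028013  2.02069536  0.00761785  0.87451508 -1.61900054]
```

View pics/w1.png

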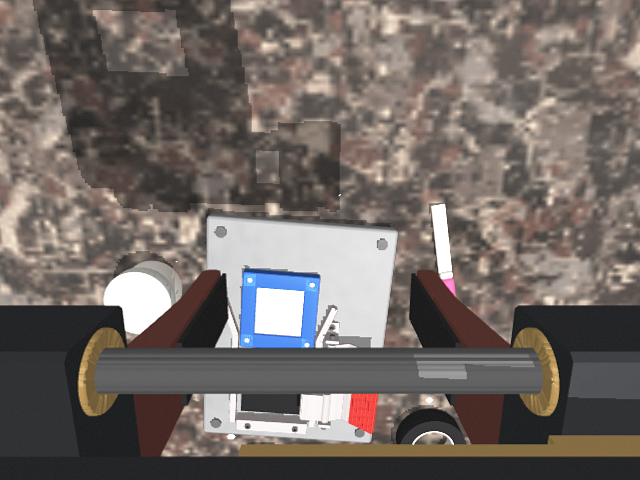

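The wrist view shows the fixture upside down. Rear base corners are at about (208,215) and (398,230), front ones at about (205,437) and (371,444). The carrier is at (280,309).

Run:
```python
from h import *
W=np.array([ray('w1',p,18)[:2] for p in[(371,444),(205,437),(208,215),(398,230)]])
F=np.array([(56,89),(56,-61),(-140,-61),(-140,89)],float)
a=F-F.mean(0);b=W-W.mean(0)
th=np.arctan2((a[:,0]*b[:,1]-a[:,1]*b[:,0]).sum(),(a*b).sum());R=np.array([[np.cos(th),-np.sin(th)],[np.sin(th),np.cos(th)]])
t=W.mean(0)-R@F.mean(0);print('yaw',th,'origin',t,'resid',W-(F@R.T+t))
im=cv2.imread('pics/w1.png');h=cv2.cvtColor(im,cv2.COLOR_BGR2HSV)
m=cv2.inRange(h,(100,120,80),(125,255,255));c=max(cv2.findContours(m,0,2)[0],key=cv2.contourArea)
x,y=c[:,0].T
for k,v in dict(rearL=x+y,rearR=y-x).items(): p=c[v.argmin(),0];q=ray('w1',p,28);print(k,p,q,R.T@(q[:2]-t))
```

```text
yaw -0.0728824891637992 origin [602.80121569 -40.46945725] resid [[-0.484047   -1.74283986]
 [ 2.65402589  0.93506302]
 [-1.60935815  1.75208046]
 [-0.56062074 -0.94430362]]
rearL [245 269] [497.49862583 -60.94877225  28.        ] [-103.53177508  -28.09286965]
rearR [319 276] [503.26452086  -3.95714283  28.        ] [-101.93120256   29.16732191]
```

```bash
sed -i 's/^TH=.*/TH=-0.077; OR=np.array([601.6,-40.8])/' h.py
python3 - <<'E'
from h import *
rows([*f2w(-123,0),23],np.pi/2+TH,6)
E
```

```text
[np.float64(0.0256), np.float64(-0.0049), np.float64(0.0033), np.float64(0.8), np.float64(-0.0), np.float64(-0.1)]
[np.float64(0.0256), np.float64(-0.0048), np.float64(0.0034), np.float64(0.8), np.float64(-0.0), np.float64(-0.1)]
[np.float64(0.0256), np.float64(-0.0048), np.float64(0.0034), np.float64(0.8), np.float64(-0.0), np.float64(-0.1)]
[np.float64(0.0256), np.float64(-0.0047), np.float64(0.0035), np.float64(0.8), np.float64(-0.0), np.float64(-0.1)]
[np.float64(0.0256), np.float64(-0.0046), np.float64(0.0035), np.float64(0.8), np.float64(-0.0), np.float64(-0.1)]
[np.float64(0.0256), np.float64(-0.0045), np.float64(0.0036), np.float64(0.8), np.float64(-0.0), np.float64(-0.1)]
```

{"method": "carry_out", "body": {
  "commands": [
    [0.02,-0.005,0.003,0.8,0,0],
    [0.026,-0.005,0.003,0.8,0,0],
    [0.026,-0.005,0.003,0.8,0,0],
    [0.026,-0.005,0.003,0.8,0,0],
    [0.022,-0.005,0.003,0.8,0,0],
    [0.016,-0.004,0.003,0.8,0,0],
    [0,0,0,0,0,0]
  ],
  "grip": 1.0
}}

```text
t: 3.02
ee_pos: [476.9, -31.2, 35.9]
orientation: [0.066, 1.574, -0.057]
ft_force: [-0.2, -0.5, 0.5]
width: 7.9
```

Run:
```python
from h import *
rows([*f2w(-123,0),22],np.pi/2+TH,1)
print(ctrl.get_obs()['ee_pos'],ctrl.get_obs()['ft_force'],ctrl.get_obs()['width'])
rows([*f2w(-74,0),22],np.pi/2+TH,7)
```

```text
[np.float64(0.0139), np.float64(-0.0), np.float64(0.0021), np.float64(-0.1), np.float64(-0.2), np.float64(-0.3)]
[476.92843235 -31.21260512  35.93511088] [-0.17616565 -0.47931113  0.5462619 ] 7.850268684971856
[np.float64(0.002), np.float64(0.0), np.float64(0.0073), np.float64(-0.0), np.float64(-0.0), np.float64(-0.0)]
[np.float64(0.002), np.float64(0.0), np.float64(0.0073), np.float64(-0.0), np.float64(-0.0), np.float64(-0.0)]
[np.float64(0.002), np.float64(0.0), np.float64(0.0073), np.float64(-0.0), np.float64(-0.0), np.float64(-0.0)]
[np.float64(0.002), np.float64(0.0), np.float64(0.0073), np.float64(-0.0), np.float64(-0.0), np.float64(-0.0)]
[np.float64(0.002), np.float64(0.0), np.float64(0.0073), np.float64(-0.0), np.float64(-0.0), np.float64(-0.0)]
[np.float64(0.002), np.float64(0.0), np.float64(0.0073), np.float64(-0.0), np.float64(-0.0), np.float64(-0.0)]
[np.float64(0.002), np.float64(0.0), np.float64(0.0073), np.float64(-0.0), np.float64(-0.0), np.float64(-0.0)]
```

{"method": "carry_out", "body": {
  "commands": [
    [0.013,0,0,0,0,0],
    [0.003,0,0.004,0,0,0],
    [0,0,0.006,0,0,0],
    [0,0,0.007,0,0,0],
    [0,0,0.007,0,0,0],
    [0,0,0.007,0,0,0],
    [0,0,0.007,0,0,0]
  ]
}}

```text
t: 3.9
ee_pos: [518.6, -34.0, 21.0]
orientation: [0.066, 1.57, -0.056]
ft_force: [-0.6, -0.1, -0.3]
width: 0.6
```

Run:
```python
from h import *
rows([*f2w(-75,0),22],np.pi/2+TH,1)
print(ctrl.get_obs()['ee_pos'],ctrl.get_obs()['ft_force'],ctrl.get_obs()['width'])
```

```text
[np.float64(-0.001), np.float64(-0.0004), np.float64(0.0083), np.float64(-0.0), np.float64(-0.0), np.float64(-0.3)]
[518.59505738 -34.00337924  20.98306521] [-0.64107069 -0.05216463 -0.29999282] 0.6245849355794454
```

{"method": "carry_out", "body": {
  "commands": [
    [0,0,0.003,0,0,0],
    [0,0,0.003,0,0,0],
    [0,0,0.002,0,0,0],
    [0,0,0,0,0,0]
  ]
}}

```text
t: 4.4
ee_pos: [526.2, -34.6, 20.8]
orientation: [0.066, 1.573, -0.056]
ft_force: [-0.3, 0.4, 0.4]
width: 0.4
```

Run:
```python
from h import *
shot('top','t2');shot('wrist','w2')
a=cv2.imread('pics/t2.png')[200:300,225:325];b=cv2.imread('pics/w2.png')
cv2.imwrite('pics/c2.png',np.hstack([cv2.resize(a,(400,400),interpolation=2),cv2.resize(b,(400,400))]))
rows([*f2w(-75,0),22],np.pi/2+TH,1)
print(ctrl.get_obs()['ee_pos'],ctrl.get_obs()['ft_force'])
```

```text
[np.float64(-0.0012), np.float64(-0.0003), np.float64(0.0006), np.float64(-0.0), np.float64(-0.2), np.float64(-0.3)]
[526.24876416 -34.64104268  20.78144641] [-0.95127633 -0.72211651 -0.01241819]
```

View pics/c2.png

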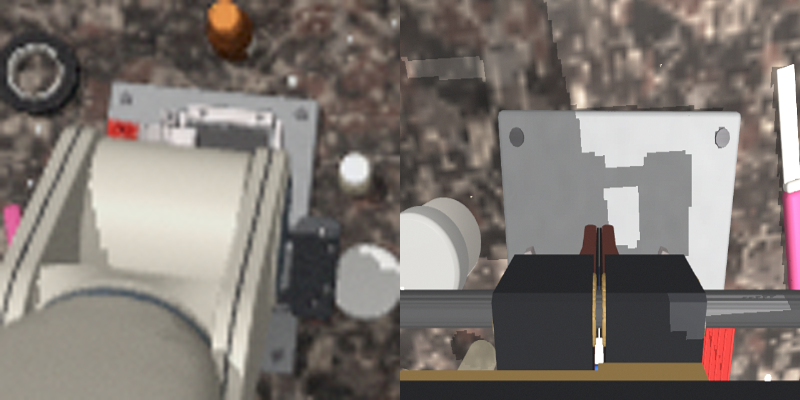

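{"method": "carry_out", "body": {
  "commands": [
    [-0.001,0,0.002,0,0,0],
    [0,0,0.002,0,0,0],
    [0,0,0,0,0,0]
  ]
}}

```text
t: 4.88
ee_pos: [526.4, -35.0, 20.8]
orientation: [0.066, 1.58, -0.056]
ft_force: [-0.5, -0.5, -0.5]
width: 0.2
```

{"method": "carry_out", "body": {
  "commands": [
    [0,0,-0.012,0,0,0],
    [-0.01,0,-0.004,0,0,0],
    [-0.025,0,0,0,0,0],
    [-0.025,0,0,0,0,0],
    [0,0,0,0,0,0]
  ],
  "grip": 1.0
}}

```text
t: 5.5
ee_pos: [511.5, -33.9, 84.8]
orientation: [0.066, 1.575, -0.056]
ft_force: [0.2, -0.2, -0.1]
width: 0.6
```

Run:
```python
from h import *
print(ctrl.get_obs()['ee_pos'])
rows([*f2w(-57,34),75],np.arctan2(70,54)+TH,5)
```

```text
[511.53959286 -33.91882535  84.80479901]
[np.float64(0.002), np.float64(0.0068), np.float64(0.0067), np.float64(7.5), np.float64(-0.1), np.float64(-0.0)]
[np.float64(0.002), np.float64(0.0076), np.float64(0.0057), np.float64(7.5), np.float64(-0.1), np.float64(-0.0)]
[np.float64(0.002), np.float64(0.0083), np.float64(0.0047), np.float64(7.5), np.float64(-0.1), np.float64(-0.0)]
[np.float64(0.002), np.float64(0.0088), np.float64(0.0035), np.float64(7.5), np.float64(-0.1), np.float64(-0.0)]
[np.float64(0.002), np.float64(0.0092), np.float64(0.0023), np.float64(7.5), np.float64(-0.1), np.float64(-0.0)]
```

{"method": "carry_out", "body": {
  "commands": [
    [0,0.007,0.007,7.5,0,0],
    [0,0.0075,0.006,7.5,0,0],
    [0,0.008,0.005,7.5,0,0],
    [0,0.009,0.0035,7.5,0,0],
    [0,0.009,0.002,7.5,0,0],
    [0,0,0,0,0,0],
    [0,0,0,0,0,0]
  ],
  "grip": 0.15
}}

```text
t: 6.38
ee_pos: [547.1, -2.2, 82.3]
orientation: [0.59, 1.497, -0.584]
ft_force: [0.4, -0.5, 0.4]
width: 66.8
```

Run:
```python
from h import *
shot('wrist','w3'); o=ctrl.get_obs(); print(o['ee_pos'],o['width'])
for z in (60,22): rows([*f2w(-57,34),z],np.arctan2(70,54)+TH,1)
im=cv2.imread('pics/w3.png')
for x,y in [(-82,-1),(-28,69)]:
  p=f2w(x,y); print(proj('w3',[[*p,o['ee_pos'][2]]]))
# overlay fixture pts at present estimate
for P in [(-74,41.5,25),(-74,-41.5,25),(-46,82,43),(24,82,43),(-140,-61,18),(-140,89,18),(56,89,18),(56,-61,18)]:
  q=proj('w3',[[*f2w(*P[:2]),P[2]]])[0]; cv2.circle(im,tuple(int(v) for v in q),3,(0,255,0),1)
cv2.imwrite('pics/c3.png',im)
```

```text
[547.14523801  -2.17526845  82.33474494] 70.99291694287442
[np.float64(0.0223), np.float64(-0.0001), np.float64(0.0006), np.float64(-0.9), np.float64(-0.4), np.float64(-0.1)]
[np.float64(0.0603), np.float64(-0.0002), np.float64(0.0009), np.float64(-0.9), np.float64(-0.4), np.float64(-0.1)]
[[211.58468967 301.07028939]]
[[427.22955349 298.0662314 ]]
```

View pics/c3.png

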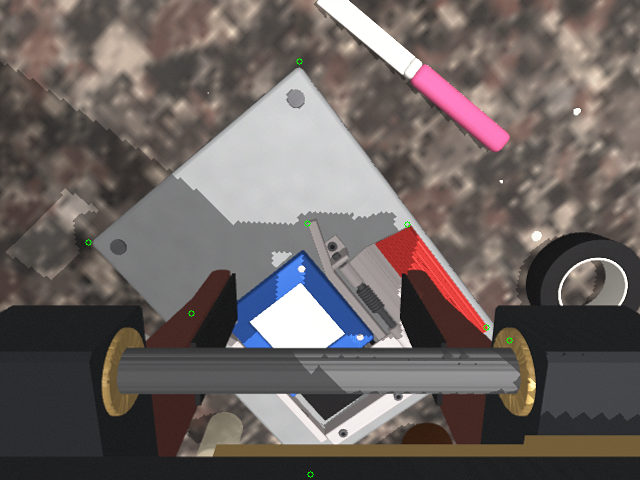

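{"method": "carry_out", "body": {
  "commands": [
    [0.015,0,0,-0.9,-0.4,0],
    [0.015,0,0,0,0,0],
    [0.01,0,0,0,0,0],
    [0.008,0,0,0,0,0],
    [0.006,0,0,0,0,0],
    [0.005,0,0,0,0,0]
  ],
  "grip": 0.15
}}

```text
t: 7.18
ee_pos: [546.9, -3.3, 19.6]
orientation: [0.572, 1.493, -0.571]
ft_force: [-5.9, -7.2, 27.8]
width: 74.7
```

Run:
```python
from h import *
o=ctrl.get_obs(); print(o['ee_pos'],o['width'],o['ft_force'])
rows([*f2w(-57,34),21],np.arctan2(70,54)+TH,1)
```

```text
[546.91990111  -3.31764782  19.55064414] 74.70325014103447 [-5.92051564 -7.22767544 27.80454338]
[np.float64(-0.0014), np.float64(0.0009), np.float64(-0.0002), np.float64(0.2), np.float64(0.0), np.float64(-0.0)]
```

{"method": "carry_out", "body": {
  "commands": [
    [-0.0015,0,0,0,0,0],
    [0,0,0,0,0,0]
  ]
}}

```text
t: 7.42
ee_pos: [546.8, -3.3, 21.6]
orientation: [0.572, 1.494, -0.571]
ft_force: [-1.1, 0.9, 4.6]
width: 75.0
```

Run:
```python
from h import *
shot('wrist','w4');shot('scene','s4')
a=cv2.imread('pics/s4.png')[225:305,240:350];b=cv2.imread('pics/w4.png')[180:480,60:560]
cv2.imwrite('pics/c4.png',np.vstack([cv2.resize(a,(500,300),interpolation=2),b]))
o=ctrl.get_obs(); print(o['ee_pos'],o['width'],o['ft_force'])
rows([*f2w(-54,34),21],np.arctan2(70,54)+TH,1)
rows([*f2w(-17,34),21],np.arctan2(70,54)+TH,1)
```

```text
[546.76228561  -3.32571585  21.49253552] 74.60518523779912 [-1.45378168  1.23736919  5.01241398]
[np.float64(0.0005), np.float64(0.0028), np.float64(0.0023), np.float64(0.2), np.float64(0.0), np.float64(-0.0)]
[np.float64(0.0005), np.float64(0.0254), np.float64(0.0317), np.float64(0.2), np.float64(0.0), np.float64(-0.0)]
```

View pics/c4.png

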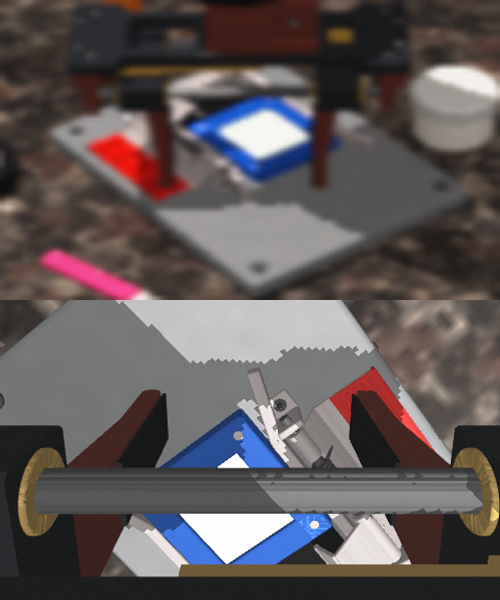

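The paddle is down (about 5 N) with one tip on it. The other tip stands behind the carrier, so I'll push on.

{"method": "carry_out", "body": {
  "commands": [
    [0.0005,0.003,0.004,0,0,0],
    [0.0002,0.003,0.004,0,0,0],
    [0.0002,0.003,0.004,0,0,0],
    [0.0002,0.003,0.004,0,0,0]
  ]
}}

```text
t: 8.02
ee_pos: [556.7, -4.5, 20.2]
orientation: [0.566, 1.514, -0.577]
ft_force: [-20.7, 2.1, 28.8]
width: 74.5
```

Run:
```python
from h import *
o=ctrl.get_obs(); print(o['ee_pos'],o['width'],o['ft_force'])
rows([*f2w(-17,34),21],np.arctan2(70,54)+TH,4)
```

```text
[556.74385826  -4.47616387  20.20464533] 74.46578010088132 [-20.66681887   2.10136655  28.81515913]
[np.float64(-0.0004), np.float64(0.0049), np.float64(0.0059), np.float64(0.1), np.float64(-0.2), np.float64(0.2)]
[np.float64(-0.0003), np.float64(0.0049), np.float64(0.0059), np.float64(0.1), np.float64(-0.2), np.float64(0.2)]
[np.float64(-0.0003), np.float64(0.0049), np.float64(0.0059), np.float64(0.1), np.float64(-0.2), np.float64(0.2)]
[np.float64(-0.0002), np.float64(0.0049), np.float64(0.0059), np.float64(0.1), np.float64(-0.2), np.float64(0.2)]
```

{"method": "carry_out", "body": {
  "commands": [
    [-0.0012,0,0,0,0,0],
    [0,0,0,0,0,0]
  ]
}}

```text
t: 8.28
ee_pos: [556.1, -3.9, 22.2]
orientation: [0.566, 1.515, -0.576]
ft_force: [-0.8, 2.1, 5.3]
width: 74.6
```

Run:
```python
from h import *
shot('wrist','w5');shot('scene','s5')
a=cv2.imread('pics/s5.png')[225:305,240:350];b=cv2.imread('pics/w5.png')[180:480,60:560]
cv2.imwrite('pics/c5.png',np.vstack([cv2.resize(a,(500,300),interpolation=2),b]))
o=ctrl.get_obs(); print(o['ee_pos'],o['width'],o['ft_force'])
rows([*f2w(-17,34),21],np.arctan2(70,54)+TH,1)
```

```text
[556.08670282  -3.94150244  22.10457687] 74.34892368835429 [-1.17328665  1.39859709  5.93507595]
[np.float64(0.0004), np.float64(0.0195), np.float64(0.0244), np.float64(0.3), np.float64(-1.0), np.float64(0.8)]
```

View pics/c5.png

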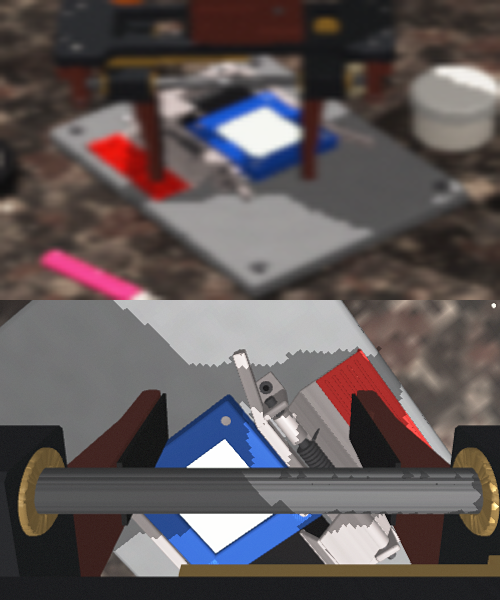

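Run:
```python
from h import *
R=np.array([[np.cos(TH),-np.sin(TH)],[np.sin(TH),np.cos(TH)]])
for f in('w4','w5'):
    im=cv2.imread(f'pics/{f}.png');h=cv2.cvtColor(im,cv2.COLOR_BGR2HSV)
    m=cv2.inRange(h,(100,120,40),(125,255,255));m[325:]=0;c=max(cv2.findContours(m,0,2)[0],key=cv2.contourArea)
    y=c[:,0,1];p=c[y.argmin(),0]; 
    q=ray(f,p,28)[:2];print(f,'rear+y corner',p,R.T@(q-OR))
    # rear edge & side edge: polygon pts along contour
    e=[c[np.abs(c[:,0,1]-v)<1][:,0] for v in (p[1]+12,p[1]+25)]
    for k in e: 
        for w in (k[k[:,0].argmin()],k[k[:,0].argmax()]): print('   ',w,R.T@(ray(f,w,28)[:2]-OR))
    u=(60+(255 if f=='w4' else 238),180+(372-300 if f=='w4' else 352-300)); print('rail tip',R.T@(ray(f,u,25)[:2]-OR))
```

```text
w4 rear+y corner [298 289] [-65.98808569  30.53195025]
    [282 301] [-65.85289489  22.41202939]
    [283 301] [-65.61321839  22.72495189]Traceback (most recent call last):
  File "<stdin>", line 11, in <module>
ValueError: attempt to get argmin of an empty sequence
```

Run:
```python
from h import *
R=np.array([[np.cos(TH),-np.sin(TH)],[np.sin(TH),np.cos(TH)]])
for f,t in(('w4',(315,252)),('w5',(298,232))):
    im=cv2.imread(f'pics/{f}.png');h=cv2.cvtColor(im,cv2.COLOR_BGR2HSV)
    m=cv2.inRange(h,(100,120,40),(125,255,255));m[325:]=0;c=max(cv2.findContours(m,0,1)[0],key=cv2.contourArea)[:,0]
    print(f,'rail tip',R.T@(ray(f,t,25)[:2]-OR))
    p=c[c[:,1].argmin()]
    for dy in(0,6,10,14,18,24,30):
        k=c[c[:,1]==p[1]+dy]
        if len(k): print([ (R.T@(ray(f,w,28)[:2]-OR)).round(1) for w in (k[k[:,0].argmin()],k[k[:,0].argmax()])])
```

```text
w4 rail tip [-73.21628617  44.44922336]
[array([-66. ,  30.5]), array([-65.5,  31.2])]
[array([-65.9,  26.5]), array([-62.1,  31.5])]
[array([-65.8,  23.9]), array([-60.1,  31.4])]
[array([-65.7,  21.3]), array([-57.8,  31.6])]
[array([-65.8,  18.3]), array([-55.7,  31.5])]
[array([-65.7,  14.2]), array([-52.4,  31.5])]
[array([-65.6,  10. ]), array([-48.9,  31.8])]
w5 rail tip [-74.03879732  43.97961336]
[array([-63.5,  30.5]), array([-63. ,  31.2])]
[array([-63.4,  26.5]), array([-59.6,  31.5])]
[array([-63.5,  23.6]), array([-57.6,  31.4])]
[array([-63.4,  21. ]), array([-55.6,  31.4])]
[array([-63.3,  18.4]), array([-53.6,  31.3])]
[array([-63.3,  14.2]), array([-50.4,  31.3])]
[array([-63.2,  10.1]), array([-47.2,  31.4])]
```

{"method": "carry_out", "body": {
  "commands": [
    [0.0003,0.003,0.004,0,-0.4,0.3],
    [0,0.003,0.004,0,-0.3,0.2]
  ]
}}

```text
t: 8.62
ee_pos: [563.0, -4.6, 21.4]
orientation: [0.566, 1.506, -0.574]
ft_force: [-5.9, 0.3, 7.1]
width: 74.5
```

Run:
```python
from h import *
o=ctrl.get_obs(); print(o['ee_pos'],o['width'],o['ft_force'],o['moment'])
rows([*f2w(-17,34),21],np.arctan2(70,54)+TH,1)
```

```text
[563.01830627  -4.60716078  21.41450431] 74.470980630886 [-5.94029862  0.26575447  7.10801732] [0.25783285 0.76717062 0.09752728]
[np.float64(0.0001), np.float64(0.0154), np.float64(0.0188), np.float64(0.4), np.float64(-0.5), np.float64(0.5)]
```

{"method": "carry_out", "body": {
  "commands": [
    [-0.0003,0.003,0.004,0,-0.3,0.2],
    [-0.0002,0.003,0.004,0,-0.2,0.2],
    [-0.0002,0.003,0.004,0,-0.2,0]
  ]
}}

```text
t: 9.0
ee_pos: [573.0, -5.7, 21.4]
orientation: [0.564, 1.502, -0.574]
ft_force: [-4.3, 0.7, 7.2]
width: 74.6
```

Run:
```python
from h import *
o=ctrl.get_obs(); print(o['ee_pos'],o['width'],o['ft_force'],o['moment'])
rows([*f2w(-17,34),21],np.arctan2(70,54)+TH,1)
```

```text
[572.99701082  -5.68850873  21.37014172] 74.62383095857633 [-4.34172034  0.65657563  7.15323491] [0.22891597 0.69102036 0.12818992]
[np.float64(0.0002), np.float64(0.0096), np.float64(0.0106), np.float64(0.4), np.float64(-0.3), np.float64(0.5)]
```

{"method": "carry_out", "body": {
  "commands": [
    [-0.0002,0.003,0.004,0,-0.2,0.2],
    [-0.0002,0.003,0.004,0,-0.2,0.2],
    [-0.0002,0.003,0.004,0,0,0]
  ]
}}

```text
t: 9.38
ee_pos: [583.0, -6.8, 21.3]
orientation: [0.564, 1.503, -0.573]
ft_force: [-6.2, 0.8, 7.3]
width: 74.7
```

Run:
```python
from h import *
o=ctrl.get_obs(); print(o['ee_pos'],o['width'],o['ft_force'],o['moment'])
rows([*f2w(-17,34),21],np.arctan2(70,54)+TH,1)
```

```text
[582.9833917   -6.7613867   21.27573148] 74.71388200984698 [-6.18224027  0.81105247  7.2563649 ] [0.19206953 0.70227765 0.10447271]
[np.float64(0.0002), np.float64(0.0037), np.float64(0.0024), np.float64(0.5), np.float64(-0.3), np.float64(0.5)]
```

{"method": "carry_out", "body": {
  "commands": [
    [-0.0002,0.003,0.0035,0,-0.2,0.2],
    [-0.0002,0.002,0.003,0,0,0]
  ]
}}

```text
t: 9.62
ee_pos: [586.3, -7.0, 21.0]
orientation: [0.563, 1.509, -0.574]
ft_force: [-13.0, 2.6, 13.2]
width: 74.6
```

Run:
```python
from h import *
shot('wrist','w6')
o=ctrl.get_obs(); print(o['ee_pos'],o['width'],o['ft_force'],o['moment'])
im=cv2.imread('pics/w6.png');cv2.imwrite('pics/c6.png',im[150:])
R=np.array([[np.cos(TH),-np.sin(TH)],[np.sin(TH),np.cos(TH)]])
print(R.T@(o['ee_pos'][:2]-OR))
h=cv2.cvtColor(im,cv2.COLOR_BGR2HSV)
m=cv2.inRange(h,(100,120,40),(125,255,255));m[325:]=0;c=max(cv2.findContours(m,0,1)[0],key=cv2.contourArea)[:,0]
p=c[c[:,1].argmin()]
for dy in(0,6,14,24,30):
    k=c[c[:,1]==p[1]+dy]
    if len(k): print([ (R.T@(ray('w6',w,28)[:2]-OR)).round(1) for w in (k[k[:,0].argmin()],k[k[:,0].argmax()])])
```

```text
[586.37641421  -6.98290167  21.08234536] 74.62690217850319 [-9.54816481  1.71283365 11.42535551] [ 0.4472721   1.54590996 -0.16566513]
[-17.77982199  32.54583896]
[array([-34.6,  30.5]), array([-34.6,  30.5])]
[array([-34.7,  26.2]), array([-31.3,  30.9])]
[array([-34.5,  21. ]), array([-27.,  31.])]
[array([-34.3,  14.3]), array([-21.8,  31. ])]
[array([-34.3,  10.2]), array([-18.7,  31. ])]
```

View pics/c6.png

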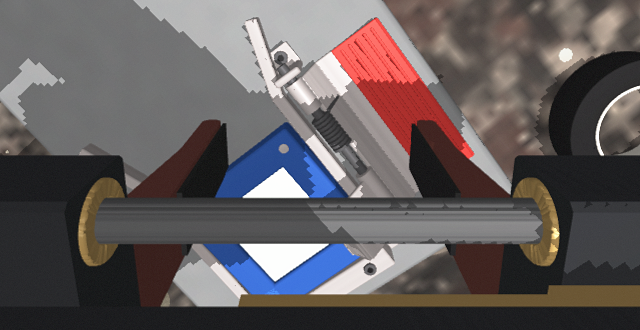

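{"method": "carry_out", "body": {
  "commands": [
    [-0.0006,0.002,0.003,0,-0.3,0.2],
    [-0.0004,0.002,0.003,0,-0.2,0.2],
    [-0.0004,0.002,0.003,0,-0.2,0.2]
  ]
}}

```text
t: 10.05
ee_pos: [586.4, -7.0, 21.0]
orientation: [0.565, 1.515, -0.576]
ft_force: [-11.4, 2.5, 12.4]
width: 74.8
```

Run:
```python
from h import *
shot('wrist','w7')
o=ctrl.get_obs(); print(o['ee_pos'],o['width'],o['ft_force'],o['moment'])
im=cv2.imread('pics/w7.png')
R=np.array([[np.cos(TH),-np.sin(TH)],[np.sin(TH),np.cos(TH)]])
print(R.T@(o['ee_pos'][:2]-OR))
h=cv2.cvtColor(im,cv2.COLOR_BGR2HSV)
m=cv2.inRange(h,(100,120,40),(125,255,255));m[325:]=0;c=max(cv2.findContours(m,0,1)[0],key=cv2.contourArea)[:,0]
p=c[c[:,1].argmin()]
for dy in(0,6,14,24,30):
    k=c[c[:,1]==p[1]+dy]
    if len(k): print([ (R.T@(ray('w7',w,28)[:2]-OR)).round(1) for w in (k[k[:,0].argmin()],k[k[:,0].argmax()])])
```

```text
[586.32490565  -7.04678116  21.04797036] 74.57111298866083 [-10.95918439   3.34532135  11.9545341 ] [ 0.60437466  1.63932    -0.13760137]
[-17.82626407  32.47818651]
[array([-34.5,  30.5]), array([-34.5,  30.5])]
[array([-34.7,  26.2]), array([-31.2,  30.8])]
[array([-34.5,  21. ]), array([-26.9,  31. ])]
[array([-34.3,  14.3]), array([-21.8,  31. ])]
[array([-34.2,  10.2]), array([-18.6,  31. ])]
```

{"method": "carry_out", "body": {
  "commands": [
    [-0.0015,0,0,0,-0.4,0.3],
    [-0.0005,0.003,0.004,0,-0.3,0.2],
    [-0.0005,0.003,0.004,0,0,0]
  ]
}}

```text
t: 10.48
ee_pos: [587.0, -6.7, 22.1]
orientation: [0.566, 1.519, -0.579]
ft_force: [-15.5, 2.6, 15.5]
width: 74.5
```

Run:
```python
from h import *
i=shot('wrist','w8'); cv2.imwrite('pics/c8.png',cv2.resize(i['pixels'][120:460,180:430],None,fx=2.2,fy=1.7,interpolation=2)); shot('scene','s8')
o=ctrl.get_obs(); print(o['ee_pos'],o['ft_force'])
im=i['pixels']
R=np.array([[np.cos(TH),-np.sin(TH)],[np.sin(TH),np.cos(TH)]])
h=cv2.cvtColor(im,cv2.COLOR_BGR2HSV)
m=cv2.inRange(h,(100,120,40),(125,255,255));m[325:]=0;c=max(cv2.findContours(m,0,1)[0],key=cv2.contourArea)[:,0]
p=c[c[:,1].argmin()];print(R.T@(ray('w8',p,28)[:2]-OR))
for P in [(32,20,28),(32,-20,28),(-74,41.5,25),(-74,46.5,25),(37,31.5,25)]: print(P,proj('w8',[[*f2w(*P[:2]),P[2]]])[0].round())
```

```text
[587.0651761   -6.70240857  22.12769492] [-14.49667213   3.13683637  14.03249387]
[-34.11250872  30.52456111]
(32, 20, 28) [363. 405.]
(32, -20, 28) [288. 454.]
(-74, 41.5, 25) [243. 171.]
(-74, 46.5, 25) [253. 163.]
(37, 31.5, 25) [391. 395.]
```

View pics/c8.png

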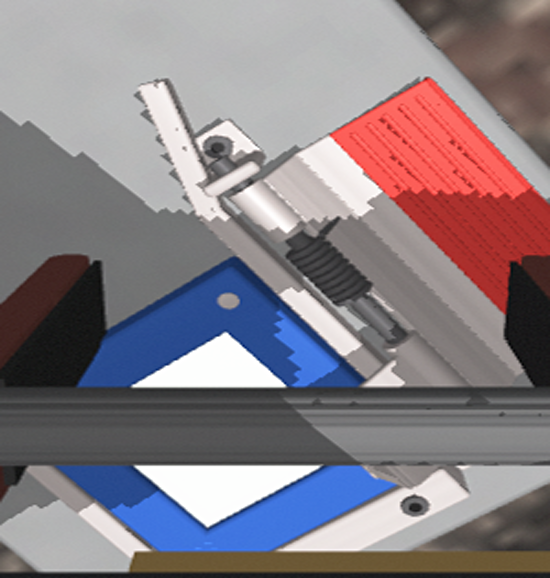

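The push has stalled at about 15 N. The carrier's front edge borders the end stop with no bed showing between them, at about (335,420) in the wrist image, so it is home. I'll press briefly for margin, back off the tip while the paddle is down, then rise.

{"method": "carry_out", "body": {
  "commands": [
    [0.0012,0.0012,0.0016,0,0,0],
    [0.0003,0.0006,0.0008,0,0,0],
    [0,0,0,0,0,0],
    [0.0005,-0.003,-0.004,0,0,0],
    [0,-0.002,-0.003,0,0,0]
  ]
}}

```text
t: 11.2
ee_pos: [584.0, -6.3, 23.5]
orientation: [0.571, 1.514, -0.58]
ft_force: [3.2, 0.7, 4.7]
width: 74.4
```

{"method": "carry_out", "body": {
  "commands": [
    [-0.004,0,0,0,0,0],
    [-0.008,0,0,0,0,0],
    [-0.012,0,0,0,0,0],
    [-0.02,0,0,0,0,0],
    [-0.03,0,0,0,0,0],
    [-0.03,0,0,0,0,0],
    [-0.03,0,0,0,0,0],
    [0,0,0,0,0,0]
  ]
}}

```text
t: 12.2
ee_pos: [584.3, -6.9, 162.9]
orientation: [0.568, 1.52, -0.583]
ft_force: [0.5, -0.6, -0.6]
width: 74.6
```

{"method": "carry_out", "body": {
  "commands": [
    [-0.03,-0.03,-0.04,0,0,0],
    [-0.01,-0.03,-0.04,0,0,0],
    [0,-0.03,-0.04,0,0,0],
    [0,0,0,0,0,0]
  ]
}}

```text
t: 12.7
ee_pos: [428.5, 6.6, 203.5]
orientation: [0.566, 1.529, -0.586]
ft_force: [1.0, 0.5, 0.3]
width: 74.8
```

Run:
```python
from h import *
i=shot('wrist','w9');shot('top','t9');shot('scene','s9')
o=ctrl.get_obs(); print(o['ee_pos'],o['ft_force'])
c=lambda P:proj('w9',[[*f2w(*P[:2]),P[2]]])[0]
u=c((-10,15,28)).astype(int);print(u)
x0,y0=max(u[0]-110,0),max(u[1]-110,0)
a=cv2.resize(i['pixels'][y0:y0+220,x0:x0+220],(500,500),interpolation=2)
b=cv2.resize(cv2.imread('pics/s9.png')[230:300,250:345],(300,250),interpolation=2);d=cv2.resize(cv2.imread('pics/t9.png')[210:300,230:330],(300,250),interpolation=2)
cv2.imwrite('pics/c9.png',np.hstack([a,np.vstack([b,d])]))
```

```text
[433.54898197   6.35996451 204.34488895] [ 1.00746969 -0.20313788  0.41190735]
[420 378]
```

View pics/c9.png

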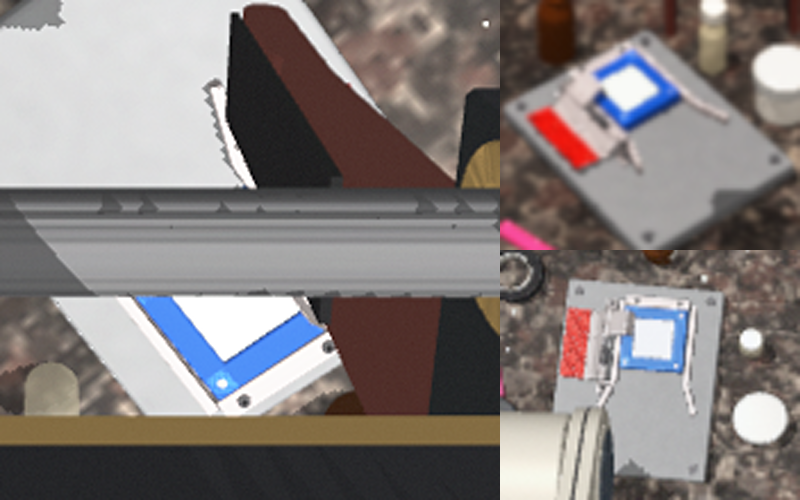

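Run:
```python
from h import *
im=cv2.imread('pics/t9.png');h=cv2.cvtColor(im,cv2.COLOR_BGR2HSV)
m=cv2.inRange(h,(100,120,80),(125,255,255));m[:215]=0;m[300:]=0;m[:,:240]=0;m[:,310:]=0
r=cv2.minAreaRect(max(cv2.findContours(m,0,2)[0],key=cv2.contourArea));print(r,ray('t9',r[0],28),OR)
print(ctrl.close_job())
```

```text
((280.9220886230469, 241.85658264160156), (20.642148971557617, 22.000186920166016), 5.19442892074585) [599.06958675 -40.81512242  28.        ] [601.6 -40.8]
the job is handed in; nothing more can be done
None
```

The carrier is against the end stop with the jaw down on it, and the job is handed in at about 13 s of the 51 s allowed. No verdict was reported.

**What I did:**
- I pushed the carrier up to the jaw with the closed fingers.
- I turned and opened the hand, and pressed the paddle with one tip at about 5–7 N.
- I slid the carrier home under the open jaw with the other tip. The push stopped at about 15 N.
- I backed that tip off, let the paddle up and drew the hand clear.

**What the last checks showed:**
- **Seating:** the close view shows no gap between the carrier and the stop. In the last views the jaw lies over the carrier, the vial, jar, tape and dropper still stand around the fixture, and the hand is clear with wrist force near zero.
- **Position:** the top camera puts the carrier's centre about 2.5 mm short of my estimated home along the push, and within 0.3 mm across it. The last wrist reading also came out about 2 mm short. That estimate is only good to 2–3 mm, so I trusted the stalled push and the missing gap.
- **Not measured:** I had no reading of the clip angle. I judged it from tip height, paddle force and the pictures.
- **Setback:** on the first try at pushing under the jaw the carrier stalled. I was pressing too hard on the paddle (about 28 N). Raising the tips slightly fixed it.

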